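Crib up the jacked paper feed unit

TASK

The copier's paper feed unit stands on screw jacks so that its castors can be changed. Crib it at the yellow mark: lay packer boards one on another on the bench under the rail, square to it and well under, then slide the red wedge, thin end first, in on top of them until you feel it bite between the stack and the rail, without forcing it; use as many packers as let the wedge bite with its thin end at least 20 mm under the rail and its thick end still out. Finish still gripping the wedge and keeping it pushed in tight, and leave the castor, the spanner and the screw tray where they are.

Things in the scene. Friction and masses are not known exactly. Their poses are not given: they have to be found in the camera images.
- feed_unit: copier paper feed unit, immovable, held level on jacks. Origin: outer lower edge of the base rail facing the work side, middle of the yellow mark. x: level, square to the rail, in under the unit; y: along the rail; z up. The origin's height over the bench is the clear gap under the rail: 23 to 45 mm, varying. Rail 40 mm wide (x 0 to 40), 30 mm high; under and behind it is open space
- mark_top (a point): outer upper edge of that rail at the middle of the 56 mm wide yellow support mark (painted on the rail's top and outer face), 30 mm above the unit's origin; axes as the unit's
- cabinet_foot (a point): lower edge of the dark grey cabinet that stands on the frame, 45 mm in from the rail's outer face, level with the rail's top; from here the cabinet rises 110 mm and runs 455 mm inwards; along the rail, cabinet and rail reach from y = -360 to +200 mm. The nearest jack stands 86 mm in from the rail's outer face and 95 mm aside of the mark
- packer1: flat smooth softwood packer board, pale, 140 x 50 x 12 mm (length x width x thickness), 60 g, starts lying flat alone on the bench; all three packers are alike. Origin: centre of its underside; x along its length (either end is the same), z up
- packer2: flat smooth softwood packer board, pale, 140 x 50 x 12 mm (length x width x thickness), 60 g, starts lying flat alone on the bench; all three packers are alike. Origin: centre of its underside; x along its length (either end is the same), z up
- packer3: flat smooth softwood packer board, pale, 140 x 50 x 12 mm (length x width x thickness), 60 g, starts lying flat alone on the bench; all three packers are alike. Origin: centre of its underside; x along its length (either end is the same), z up
- wedge: smooth red painted hardwood wedge, 160 mm long, 50 mm wide, flat underside, its top sloping evenly from 30.7 mm thick at the thick end (x = -80 mm) to 4 mm at the thin end (x = +80 mm), i.e. 1 mm in 6; straight upright sides to grip; 100 g; starts lying on its flat underside. Origin: centre of its underside; x along its length towards the thin end, z up
- wedge_tip (a point): middle of the lower edge of the wedge's thin end, 80 mm along x from the wedge's origin
- castor: bystander: a loose swivel castor lying wheel up on its 100 x 75 mm plate, 110 mm high. Origin: centre of its underside
- spanner: bystander: steel spanner lying on the bench. Origin: its underside, near the middle
- screw_tray: bystander: open blue screw tray 160 x 110 x 35 mm. Origin: centre of its underside
Mind the look-alikes: they are no part of the job. Of the things shaped like the wedge, the red one is meant.

How it is judged:
On the way, in this order (a step that is already met when the one before it is completed fails the run):
1. a packer lies flat on the bench, well under the rail at the mark, and has been let go (((x of packer1 in the frame of feed_unit above -0.045 m and y of packer1 in the frame of feed_unit between -0.03 and 0.03 m and angle between the x axis of packer1 and the x axis of feed_unit, either way round below 0.3 rad and angle between packer1's own x axis and vertical between 1.45 and 1.69 rad and height (world z) of packer1 below 0.004 m and contact force between the fingers and packer1 below 0.1 N) or (x of packer2 in the frame of feed_unit above -0.045 m and y of packer2 in the frame of feed_unit between -0.03 and 0.03 m and angle between the x axis of packer2 and the x axis of feed_unit, either way round below 0.3 rad and angle between packer2's own x axis and vertical between 1.45 and 1.69 rad and height (world z) of packer2 below 0.004 m and contact force between the fingers and packer2 below 0.1 N) or (x of packer3 in the frame of feed_unit above -0.045 m and y of packer3 in the frame of feed_unit between -0.03 and 0.03 m and angle between the x axis of packer3 and the x axis of feed_unit, either way round below 0.3 rad and angle between packer3's own x axis and vertical between 1.45 and 1.69 rad and height (world z) of packer3 below 0.004 m and contact force between the fingers and packer3 below 0.1 N))), for 0.1 s.
2. the wedge's thin end is in over the packers, under the rail at the mark (x of wedge_tip in the frame of feed_unit above 0.02 m and x of wedge in the frame of feed_unit below 0.06 m and y of wedge in the frame of feed_unit between -0.03 and 0.03 m and angle between the x axis of wedge and the x axis of feed_unit, either way round below 0.2 rad and angle between wedge's own z axis and vertical below 0.12 rad), for 0.1 s.
At the end, for the whole second after the job is handed in: The gripped wedge (over 2 N) jams flat between rail (over 3 N) and packer (over 2 N), tip 20 mm or more under the rail, within 30 mm of the mark and 0.2 rad of square; the packers bearing it are stacked from the bench, 25 mm or more under, within 30 mm of the mark and 0.3 rad of square (all of step 2 and contact force between wedge and feed_unit above 3 N and contact force between the fingers and wedge above 2 N and linear speed of wedge below 0.02 m/s and ((contact force between wedge and packer1 above 2 N and x of packer1 in the frame of feed_unit above -0.045 m and y of packer1 in the frame of feed_unit between -0.03 and 0.03 m and angle between the x axis of packer1 and the x axis of feed_unit, either way round below 0.3 rad and angle between packer1's own x axis and vertical between 1.45 and 1.69 rad and (height (world z) of packer1 below 0.004 m or (contact force between packer1 and packer2 above 2 N and x of packer2 in the frame of feed_unit above -0.045 m and y of packer2 in the frame of feed_unit between -0.03 and 0.03 m and angle between the x axis of packer2 and the x axis of feed_unit, either way round below 0.3 rad and angle between packer2's own x axis and vertical between 1.45 and 1.69 rad) or (contact force between packer1 and packer3 above 2 N and x of packer3 in the frame of feed_unit above -0.045 m and y of packer3 in the frame of feed_unit between -0.03 and 0.03 m and angle between the x axis of packer3 and the x axis of feed_unit, either way round below 0.3 rad and angle between packer3's own x axis and vertical between 1.45 and 1.69 rad))) or (contact force between wedge and packer2 above 2 N and x of packer2 in the frame of feed_unit above -0.045 m and y of packer2 in the frame of feed_unit between -0.03 and 0.03 m and angle between the x axis of packer2 and the x axis of feed_unit, either way round below 0.3 rad and angle between packer2's own x axis and vertical between 1.45 and 1.69 rad and (height (world z) of packer2 below 0.004 m or (contact force between packer2 and packer1 above 2 N and x of packer1 in the frame of feed_unit above -0.045 m and y of packer1 in the frame of feed_unit between -0.03 and 0.03 m and angle between the x axis of packer1 and the x axis of feed_unit, either way round below 0.3 rad and angle between packer1's own x axis and vertical between 1.45 and 1.69 rad) or (contact force between packer2 and packer3 above 2 N and x of packer3 in the frame of feed_unit above -0.045 m and y of packer3 in the frame of feed_unit between -0.03 and 0.03 m and angle between the x axis of packer3 and the x axis of feed_unit, either way round below 0.3 rad and angle between packer3's own x axis and vertical between 1.45 and 1.69 rad))) or (contact force between wedge and packer3 above 2 N and x of packer3 in the frame of feed_unit above -0.045 m and y of packer3 in the frame of feed_unit between -0.03 and 0.03 m and angle between the x axis of packer3 and the x axis of feed_unit, either way round below 0.3 rad and angle between packer3's own x axis and vertical between 1.45 and 1.69 rad and (height (world z) of packer3 below 0.004 m or (contact force between packer3 and packer1 above 2 N and x of packer1 in the frame of feed_unit above -0.045 m and y of packer1 in the frame of feed_unit between -0.03 and 0.03 m and angle between the x axis of packer1 and the x axis of feed_unit, either way round below 0.3 rad and angle between packer1's own x axis and vertical between 1.45 and 1.69 rad) or (contact force between packer3 and packer2 above 2 N and x of packer2 in the frame of feed_unit above -0.045 m and y of packer2 in the frame of feed_unit between -0.03 and 0.03 m and angle between the x axis of packer2 and the x axis of feed_unit, either way round below 0.3 rad and angle between packer2's own x axis and vertical between 1.45 and 1.69 rad))))); the arm keeps its last pose, push and grip.
It fails at once if the wedge is forced in so hard that it bears on the rail with more than 100 N (contact force between wedge and feed_unit above 100 N).
It fails at once if the castor is disturbed (moved more than 30 mm) (distance of castor from where it was at the start of the episode above 0.03 m).
It fails at once if the spanner is disturbed (moved more than 30 mm) (distance of spanner from where it was at the start of the episode above 0.03 m).
It fails at once if the screw tray is disturbed (moved more than 30 mm) (distance of screw_tray from where it was at the start of the episode above 0.03 m).
It also fails if it takes over 70 s, if anything falls off the work surface, if the arm or the gripper's body presses on something with over 40 N, if the wrist force passes 120 N, or if a joint passes its speed limit or range.

ROBOT

A 6-joint arm with a two-finger parallel gripper is mounted at the origin on the work surface. World frame = base frame: x ahead of the robot, y to its left, z up, the work surface at z = 0. Lengths are in m, angles in rad, forces in N, time in s.
With the tool pointing down it reaches from about 0.225 to 0.875 m from the base axis. Payload 3.4 kg.
Tool frame: the origin (TCP) lies midway between the tips of the shut fingers; the grasp point (between the pads) lies 19 mm behind it (manip.grasp_offset is the distance from the TCP to the grasp point, in m); x points along the fingers, y is the direction in which the jaws open and shut, and the axes are right-handed (so a half turn about x gives the same grasp; the last joint's range is limited). The gripper opens to 85 mm and grips with 20 to 120 N. Pads are 22 mm wide; open, the fingers measure 114 mm over their backs; the gripper's body (76 mm by 85 mm) begins 54 mm behind the grasp point. The pads swing forward as they close: fully open they stand 13 mm farther back than shut.
Start: joints at [1.006, 0.276, 1.505, -0, 1.361, -0.121], TCP at [0.247, 0.519, 0.209] pointing down, gripper open.
Joint ranges: [-2.89, 2.89], [-0.75, 2.08], [0.22, 2.7], [-1.18, 4.32], [0.11, 2.71], [-2.7, 2.7]. Speed limits (rad/s): [2.57, 2.57, 3.14, 3.14, 3.14, 3.14].

INTERFACE

Orientations are given as a unit quaternion [w, x, y, z].
In Python, from rig import manip gives the robot as it stands.
- The arm moves only by the shell command python3 -m creep 'ROWS' [OPENING] [FORCE]. ROWS is a JSON object of lists of equal length, an entry for each row: "delta_pos": the shift along the tool's x, y, z in cm, a list of three; "dr": the turn, a rotation vector about the tool's x, y, z in rad, a list of three. In form: {"delta_pos": [[dx, dy, dz], ...], "dr": [[rx, ry, rz], ...]}. A call has 1 to 10 rows; each row is the pose to reach, as a shift and turn from the pose commanded when the call began, along the tool's axes at that moment; what a row does not reach only later rows make up. A row lasts 1/10 s, in which the tool goes at most 50 mm and 8.59 degrees, less where a joint would pass 70% of its speed; a pose out of reach is approached as far as the arm can. A call with a gripper value outside its range is refused whole. OPENING is the opening, from -1 (shut) to 1 (fully open), set as the call begins (- or left out, the last holds). The fingers move at their own pace and stop on an object; FORCE is the grip in N (left out, the last holds). Time passes only in rows, so rows that repeat a pose let the fingers close. It gives the time, the measured TCP pose, the force and the opening at its end, in the units of the state.
- manip.get_state(): the state, without advancing time (a new reading comes with each control period).
- manip.get_image(name): name is "scene" or "side" or "wrist"; returns a dict with "pixels" (480x640x3 uint8, blue, green, red), "depth" (480x640 float32, m along the optical axis (not along the pixel's ray), 0 where there is no reading), "intrinsics" (3x3 intrinsics, pixels), "rvec" (rotation vector, rad) and "tvec" (3), from world to camera coordinates, as OpenCV has them. Camera axes: x right, y down, z forward; pixel columns grow to the right and rows downward; lengths in m; the calibration is good to about 2 mm. A picture is of the moment at which its call begins.
- manip.sign_off(): hands the job in, once; it reports no verdict.
The state is a dict: "clock": time; "qpos": joint angles; "qd": joint speeds; "effort": joint torques, N m; "position": TCP position; "ee_rot": TCP orientation; "contact_force": force on the tool from outside, world axes, zero at the start; "moment": the same for the moment, N m; "width": finger opening in m.
Only numpy, scipy, OpenCV 4.12 (cv2) and the standard library are available. Lean on these libraries where they do the work, as an engineer would, in place of code of your own. Each camera call takes 0.05 s, during which the arm holds its last target. There are 200 camera calls.

## Working session

There is one attempt and no reset: what is moved stays moved. The work goes in short steps, Python scripts to look and compute and a shell command to move; the robot and the scene stay as the last step left them, time stands still between calls to the robot, and variables do not carry over. Pictures are saved under pics/ and viewed, about 8 in all and at most 12, crops included, and the job is handed in when it is done.

```bash
ls; mkdir -p pics
cat > h.py <<'E'
import numpy as np, cv2
from rig import manip
from scipy.spatial.transform import Rotation as R
def grab(name):
    im=manip.get_image(name); im={k:np.array(v) for k,v in im.items()}
    return im
def cloud(im):
    K=im["intrinsics"]; d=im["depth"]; v,u=np.mgrid[0:480,0:640]
    p=np.stack([(u-K[0,2])/K[0,0]*d,(v-K[1,2])/K[1,1]*d,d],-1)
    M=cv2.Rodrigues(im["rvec"].astype(float))[0]
    w=(p-im["tvec"].ravel())@M; w[d==0]=np.nan
    return w
def tool():
    s=manip.get_state(); q=s["ee_rot"]; return np.array(s["position"]),R.from_quat([q[1],q[2],q[3],q[0]]),s
def rel(target):
    "world target -> tool-axes shift in cm"
    p,r,s=tool(); return r.inv().apply(np.array(target)-p)*100
E
python3 - <<'E'
from h import *
p,r,s=tool(); print(s); print(r.as_matrix().round(3)); print(manip.grasp_offset)
a=grab("scene"); b=grab("side")
np.savez("s0.npz",**a); np.savez("d0.npz",**b)
cv2.imwrite("pics/scene0.png",a["pixels"]); cv2.imwrite("pics/side0.png",b["pixels"])
E
```

```text
pics
{'clock': 0.0, 'qpos': array([ 1.00600376e+00,  2.76600243e-01,  1.50614922e+00, -1.50234582e-05,
        1.36066425e+00, -1.20995698e-01]), 'qd': array([ 0.00136655,  0.00138751,  0.00027792, -0.00129103,  0.00065052,
       -0.00202383]), 'effort': array([ 1.06446296e-03, -4.16777194e+01, -2.45805699e+01,  1.70205267e-04,
        1.09512595e-02,  1.90504956e-06]), 'position': array([0.24659222, 0.51881468, 0.20823033]), 'ee_rot': array([ 0.68955789,  0.15501215,  0.68998105, -0.15622836]), 'contact_force': array([0.73607156, 0.36232843, 0.12956532]), 'moment': array([-0.00032129,  0.03724644,  0.01098427]), 'width': 0.08538034867980777}
[[-0.001  0.429  0.903]
 [-0.002  0.903 -0.429]
 [-1.    -0.002 -0.   ]]
0.0187
```

View pics/scene0.png

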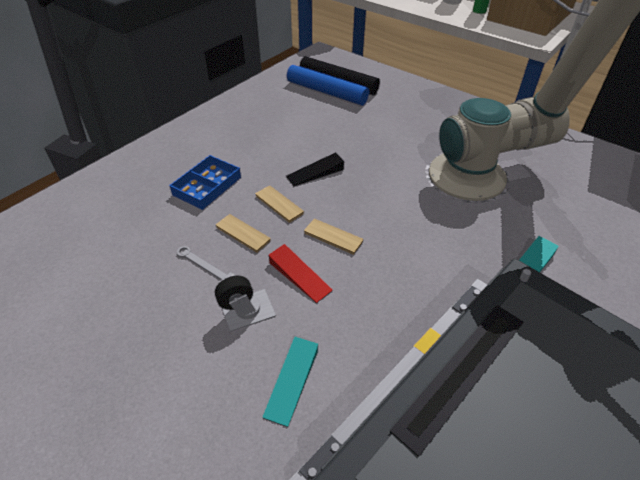

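View pics/side0.png

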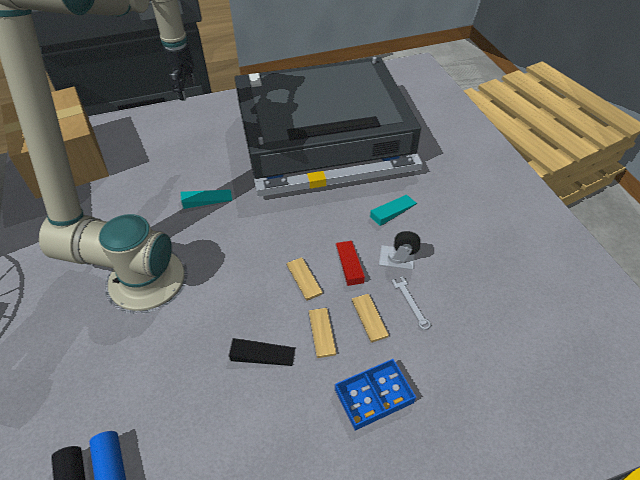

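The scene image shows the red wedge at (299,273). Its look-alikes are the teal ones at (291,380) and (540,253) and the black one at (316,168), so I choose red. The packers are at (243,232), (279,203) and (334,236), and the yellow mark is at (427,340). The side view agrees: wedge (350,263), packers (304,278), (322,331) and (370,317), mark (317,180). Next I'll measure.

```bash
cat > meas.py <<'E'
from h import *
def blobs(im,kind,minA=150):
    hsv=cv2.cvtColor(im["pixels"],cv2.COLOR_BGR2HSV); H,S,V=[hsv[...,i].astype(int) for i in range(3)]
    m={"red":((H<8)|(H>172))&(S>140)&(V>80),"yel":(H>18)&(H<30)&(S>170)&(V>120),
       "pack":(H>10)&(H<28)&(S>60)&(S<160)&(V>110)}[kind].astype(np.uint8)
    n,l,st,c=cv2.connectedComponentsWithStats(m)
    return [(l==i) for i in range(1,n) if st[i,4]>=minA]
def rays(im,uv):
    K=im["intrinsics"]; M=cv2.Rodrigues(im["rvec"].astype(float))[0]
    d=np.c_[(uv-K[[0,1],[2,2]])/K[[0,1],[0,1]],np.ones(len(uv))]@M
    return -M.T@im["tvec"].ravel().astype(float),d
def onplane(im,uv,z):
    o,d=rays(im,np.asarray(uv,float)); return o+d*((z-o[2])/d[:,2])[:,None]
def rect(im,mask,z):
    v,u=np.nonzero(mask); P=onplane(im,np.c_[u,v],z)[:,:2]
    b=cv2.boxPoints(cv2.minAreaRect((P*1000).astype(np.float32)))
    e=b[1]-b[0],b[2]-b[1]; L=max(e,key=np.linalg.norm); 
    return b.mean(0),sorted(np.linalg.norm(x) for x in e),np.degrees(np.arctan2(L[1],L[0]))%180
E
python3 - <<'E'
from meas import *
np.set_printoptions(precision=1,suppress=True)
for f in("s0","d0"):
    im=dict(np.load(f+".npz")); W=cloud(im)*1000
    print(f)
    for k in("red","pack","yel"):
        for m in blobs(im,k,60):
            v,u=np.nonzero(m); w=W[m]; z=np.nanpercentile(w[:,2],[2,50,98])
            print(k,m.sum(),(u.mean().round(),v.mean().round()),"z",z,"med",np.nanmedian(w,0), *(rect(im,m,.012) if k=="pack" else rect(im,m,.0)))
            if k=="yel":
                g=w[~np.isnan(w[:,0])]; top=g[g[:,2]>np.nanpercentile(g[:,2],98)-8]; print(" topface",len(top),top.min(0),top.max(0),top.mean(0)); print(cv2.minAreaRect(top[:,:2].astype(np.float32)))
E
```

```text
s0
red 1368 (np.float64(300.0), np.float64(273.0)) z [ 3.4 16.6 30.5] med [ 577.  -125.6   16.6] [ 565.  -140.7] [np.float32(51.534184), np.float32(183.04333)] 77.895584
pack 257 (np.float64(294.0), np.float64(23.0)) z [-647.3 -486.9 -338.5] med [-1413.  -1864.4  -486.9] [ -487.3 -1052.1] [np.float32(26.615303), np.float32(499.5721)] 41.805584
pack 1751 (np.float64(333.0), np.float64(23.0)) z [-550.9 -410.  -273.7] med [-1412.2 -1537.6  -410. ] [-580.8 -907.7] [np.float32(182.7243), np.float32(534.0246)] 38.94655
pack 7823 (np.float64(444.0), np.float64(58.0)) z [-545.7 -401.2 -270.3] med [-1411.7  -731.8  -401.2] [-595.4 -460.9] [np.float32(386.11487), np.float32(826.95056)] 89.965996
pack 1236 (np.float64(588.0), np.float64(94.0)) z [-540.8 -362.3    3.2] med [-1411.     51.2  -362.3] [-739.9  117.4] [np.float32(65.1307), np.float32(683.80743)] 5.7058663
pack 262 (np.float64(546.0), np.float64(72.0)) z [-416.9 -302.4 -206.9] med [-1410.8  -178.4  -302.4] [-731.4  -37.6] [np.float32(30.838251), np.float32(376.8959)] 11.028612
pack 694 (np.float64(279.0), np.float64(202.0)) z [ 8.1 1
[... 2260 characters left out ...]
.83841)] 81.60096
yel 240 (np.float64(317.0), np.float64(179.0)) z [27.5 53.  60. ] med [577.9 182.7  53. ] [593.  239.2] [np.float32(56.54855), np.float32(76.03894)] 81.75707
 topface 139 [551.  168.1  52.3] [605.4 219.8  61.8] [577.5 194.1  55.6]
((577.379638671875, 193.22000122070312), (49.57682800292969, 53.572574615478516), 84.43925476074219)
yel 117 (np.float64(634.0), np.float64(475.0)) z [-646.1 -637.  -627.7] med [1364.4 -843.8 -637. ] [ 960.9 -890.3] [np.float32(17.726334), np.float32(47.508915)] 8.308714
 topface 41 [1319.2 -856.4 -635.7] [1389.9 -830.1 -625.9] [1360.  -843.7 -632.6]
((1356.02392578125, -846.623291015625), (72.22945404052734, 23.226083755493164), 9.48925495147705)
```

Run:
```python
from meas import *
np.set_printoptions(precision=2,suppress=True)
for f in("s0","d0"):
    im=dict(np.load(f+".npz")); W=cloud(im)*1000
    P=W.reshape(-1,3); P=P[~np.isnan(P[:,0])]
    s=P[(P[:,0]>400)&(P[:,0]<740)&(abs(P[:,1]-190+.09*(P[:,0]-577))<60)]
    top=s[(s[:,2]>48)&(s[:,2]<68)]
    # outer edge per 10 mm bin of x: minimum y of top points (z near top)
    zt=np.median(top[:,2]); 
    xs,ys=[],[]
    for x in range(400,740,10):
        b=top[(top[:,0]>=x)&(top[:,0]<x+10)&(abs(top[:,2]-zt)<6)]
        if len(b)>4: xs.append(b[:,0].mean()); ys.append(np.percentile(b[:,1],3))
    c=np.polyfit(xs,ys,1); r=np.array(ys)-np.polyval(c,xs); print(f,"ztop",zt,"edge",c,"ang",np.degrees(np.arctan(c[0])),"rms",r.std(),len(xs),"y@578",np.polyval(c,578))
    face=s[(s[:,2]>30)&(s[:,2]<48)&(s[:,1]<np.polyval(c,s[:,0])+6)]
    if len(face)>20: 
        c2=np.polyfit(face[:,0],face[:,1],1); print(" face",len(face),c2,np.polyval(c2,578))
# yellow upper edge in both views
```

```text
s0 ztop 57.48541563871365 edge [ -0.1  237.71] ang -5.585588700292313 rms 0.6402101416730428 34 y@578 181.18551161037283
d0 ztop 55.5942804154822 edge [ -0.1  229.14] ang -5.45912429150814 rms 1.7418420470868068 34 y@578 173.89761500268958
 face 351 [ -0.1  231.13] 176.10706650790962
```

```bash
python3 -m creep '{"delta_pos":[[0,0,0],[0,0,0]],"dr":[[0.1,0,0],[0.14,0,0]]}' 0.55 30
python3 - <<'E'
from h import *
print(rel([.435,-.183,.12]), tool()[1].as_matrix().round(3))
E
```

```text
clock: 0.3
position: [0.2467, 0.519, 0.2086]
ee_rot: [0.677, 0.204, 0.677, -0.205]
contact_force: [-0.3, -0.3, 0.1]
width: 0.0662
[  8.91092917 -48.04559131  54.52921609] [[-0.001  0.553  0.833]
 [-0.001  0.833 -0.553]
 [-1.    -0.001  0.   ]]
```

```bash
T='x'; python3 -m creep '{"delta_pos":[[0,-48,54.5],[0,-48,54.5],[0,-48,54.5],[0,-48,54.5],[0,-48,54.5],[0,-48,54.5],[0,-48,54.5],[0,-48,54.5],[0,-48,54.5],[0,-48,54.5]],"dr":[[0.12,0,0],[0.24,0,0],[0.36,0,0],[0.48,0,0],[0.6,0,0],[0.72,0,0],[0.85,0,0],[0.85,0,0],[0.85,0,0],[0.85,0,0]]}'
python3 - <<'E'
from h import *
print(rel([.435,-.183,.14]), tool()[1].as_matrix().round(3))
E
```

```text
clock: 1.3
position: [0.3776, 0.0349, 0.2091]
ee_rot: [0.533, 0.465, 0.533, -0.464]
contact_force: [1.4, 0.4, -0.5]
width: 0.0665
[ 6.90485636  2.70277621 22.36965718] [[ 0.001  0.991  0.137]
 [ 0.     0.137 -0.991]
 [-1.     0.001 -0.   ]]
```

```bash
python3 -m creep '{"delta_pos":[[2,2.7,22.4],[4,2.7,22.4],[5,2.7,22.4],[7,2.7,22.4],[7,2.7,22.4],[7,2.7,22.4],[7,2.7,22.4]],"dr":[[0,0,0],[0,0,0],[0,0,0],[0,0,0],[0,0,0],[0,0,0],[0,0,0]]}'
python3 - <<'E'
from meas import *
np.set_printoptions(precision=1,suppress=True)
im=grab("wrist"); cv2.imwrite("pics/w1.png",im["pixels"]); W=cloud(im)*1000
for k in("red","pack"):
    for m in blobs(im,k,2000):
        v,u=np.nonzero(m); print(k,m.sum(),u.min(),u.max(),v.min(),v.max(),np.nanpercentile(W[m][:,2],[5,50,95]),*rect(im,m,.012))
print(tool()[0])
E
```

```text
clock: 2.0
position: [0.4344, -0.1815, 0.1381]
ee_rot: [0.532, 0.465, 0.534, -0.465]
contact_force: [-0.0, 0.6, 0.3]
width: 0.0662
red 15837 443 581 72 299 [ 4.6 15.9 28.9] [ 577.1 -134.9] [np.float32(66.056145), np.float32(162.86545)] 83.09584
pack 12234 287 356 84 269 [10.6 11.8 13. ] [ 429.5 -146.3] [np.float32(49.64528), np.float32(138.63257)] 97.744064
pack 5391 252 336 312 412 [10.6 11.7 12.7] [ 426.8 -307.8] [np.float32(49.80661), np.float32(96.32716)] 81.49711
[ 0.4 -0.2  0.1]
```

View pics/w1.png

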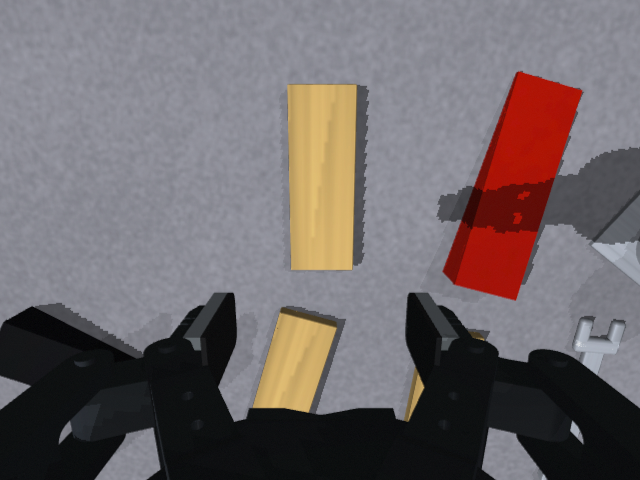

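```bash
python3 -m creep '{"delta_pos":[[5,0,0.2],[9,0,0.2],[11.5,0,0.2],[13,0,0.2],[13.8,0,0.2],[13.8,0,0.2]],"dr":[[0,0,0],[0,0,0],[0,0,0],[0,0,0],[0,0,0],[0,0,0]]}' && python3 -m creep '{"delta_pos":[[0,0,0],[0,0,0],[0,0,0],[0,0,0],[0,0,0]],"dr":[[0,0,0],[0,0,0],[0,0,0],[0,0,0],[0,0,0]]}' -1 40
```

```text
clock: 2.65
position: [0.4352, -0.1822, 0.0011]
ee_rot: [0.533, 0.464, 0.534, -0.464]
contact_force: [0.4, 0.9, 0.4]
width: 0.0659
clock: 3.15
position: [0.4356, -0.1836, 0.0014]
ee_rot: [0.533, 0.465, 0.533, -0.465]
contact_force: [-0.2, 0.1, -0.1]
width: 0.0002
```

Run:
```python
from meas import *
np.set_printoptions(precision=1,suppress=True)
im=grab("wrist"); a=grab("side"); cv2.imwrite("pics/w2.png",np.vstack([im["pixels"][100:480],a["pixels"][220:440]])); W=cloud(im)*1000
for k in("red","pack"):
    for i in (im,a):
      for m in blobs(i,k,300):
        v,u=np.nonzero(m); print(k,m.sum(),u.min(),u.max(),v.min(),v.max(),*rect(i,m,.012))
print(tool()[0]*1000)
```

```text
red 11761 526 639 113 418 [ 546.1 -166.5] [np.float32(50.33405), np.float32(141.34158)] 110.10804
red 734 336 364 241 285 [ 574.4 -141.9] [np.float32(54.302177), np.float32(159.18826)] 82.638695
pack 35208 252 388 23 343 [ 428.9 -141.6] [np.float32(49.450806), np.float32(129.17513)] 97.72033
pack 1568 201 237 0 65 [ 456.8 1343.6] [np.float32(150.84439), np.float32(619.1937)] 82.426476
pack 5690 0 89 2 152 [-400.7 1335.5] [np.float32(276.62982), np.float32(1307.764)] 105.51085
pack 10183 464 639 61 177 [1525.1  302. ] [np.float32(543.87286), np.float32(545.3494)] 11.534302
pack 887 352 388 294 341 [ 558.7 -333.5] [np.float32(52.35661), np.float32(143.59924)] 90.73578
pack 941 309 335 308 357 [ 423.  -335.7] [np.float32(51.32357), np.float32(143.86963)] 81.59879
[ 435.5 -183.5    1.2]
```

View pics/w2.png

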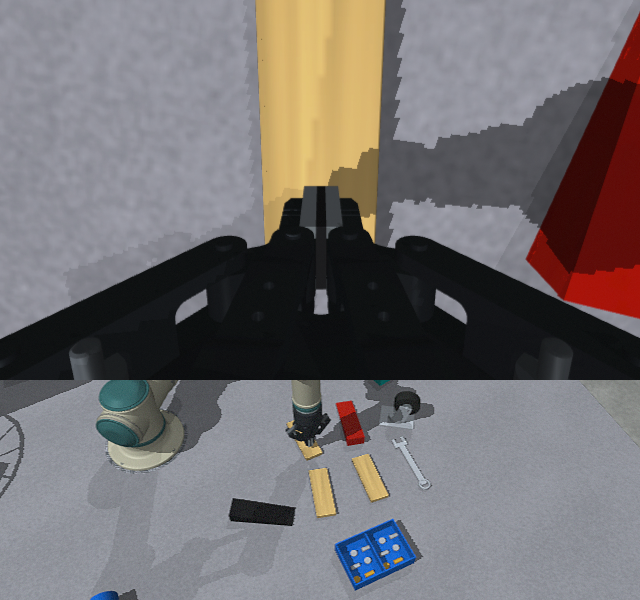

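Run:
```python
from meas import *
np.set_printoptions(precision=1,suppress=True)
im=grab("wrist"); W=cloud(im)*1000
for v in (270,280,288,292,300,310,320,340): print(v,W[v,312],W[v,330],W[v,285],W[v,270])
```

```text
270 [ 429.6 -171.8   11. ] [ 437.2 -170.7   11.3] [ 418.2 -173.2   11.5] [ 411.8 -174.3   11. ]
280 [ 430.2 -176.1   11.5] [ 437.8 -174.8   12.3] [ 418.6 -178.    10.8] [ 412.3 -178.6   11.6]
288 [ 430.1 -172.6   29.5] [ 436.8 -171.2   30.7] [ 419.1 -181.7   10.6] [ 412.7 -182.2   11.7]
292 [ 430.2 -172.5   33.6] [ 436.8 -171.6   33.7] [ 419.4 -182.7   12.7] [ 412.9 -183.8   12.2]
300 [ 430.3 -172.3   41.3] [ 436.6 -171.4   41.5] [ 419.8 -186.6   12.3] [ 413.4 -187.1   13.3]
310 [ 430.5 -172.6   48.8] [ 436.4 -171.7   49. ] [ 421.3 -177.8   40.5] [ 413.8 -192.2   12.3]
320 [ 430.6 -172.3   56.8] [ 436.2 -171.6   56.6] [ 422.  -178.    47.9] [ 414.2 -197.5   11.2]
340 [ 430.8 -171.4   70.7] [ 435.8 -170.9   70.4] [ 423.4 -172.4   70.8] [ 419.3 -172.5   71.4]
```

```bash
python3 -m creep '{"delta_pos":[[0,0,0],[0,0,0],[0,0,0],[0,0,0],[0,0,0]],"dr":[[0,0,0],[0,0,0],[0,0,0],[0,0,0],[0,0,0]]}' 0.45 40
python3 - <<'E'
from meas import *
np.set_printoptions(precision=1,suppress=True)
im=grab("wrist"); W=cloud(im)*1000; cv2.imwrite("pics/w3.png",im["pixels"])
# finger points: within 14 mm of tool in y, z-lowest
p=tool()[0]*1000
m=(abs(W[...,1]-p[1])<16)&(abs(W[...,0]-p[0])<60)&(abs(W[...,0]-p[0])>29)&(W[...,2]>1)
v,u=np.nonzero(m&(W[...,2]<60)); z=W[v,u]
for lo in (-60,30):
    k=(z[:,0]-p[0]>lo)&(z[:,0]-p[0]<lo+30); print(lo,k.sum(),np.percentile(z[k][:,2],[0,1,5,20,50]), z[k][np.argsort(z[k][:,2])[:6]].tolist())
print(p)
E
```

```text
clock: 3.8
position: [0.4355, -0.1834, 0.0011]
ee_rot: [0.533, 0.465, 0.533, -0.465]
contact_force: [-0.3, -0.4, -0.0]
width: 0.062
-60 2357 [ 1.   1.1 29.7 37.5 47.4] [[382.79185185302015, -188.0373782919105, 1.0060082039218128], [387.61719356428057, -171.41208682745616, 1.0262121571800813], [376.17009424046347, -184.0341276329035, 1.0278705410342925], [386.66836847988566, -184.0447517518456, 1.0291285049447894], [402.0937821772621, -177.04276837406536, 1.0297224236813367], [382.68732456498225, -178.76859025232758, 1.0298753859071672]]
30 1224 [ 1.   1.1 29.2 38.  47.7] [[482.72212863510657, -177.16851431766136, 1.004611734663816], [494.0203725457909, -179.1120501558573, 1.0119078637515055], [472.0553371676778, -185.19558721956903, 1.0129649405098953], [466.7852189745729, -190.02014445855522, 1.013629434207502], [489.5809443082834, -176.21199113549972, 1.0188328788224887], [468.8141477931579, -183.10605702443056, 1.0224256115983397]]
[ 435.4 -183.4    1.1]
```

View pics/w3.png

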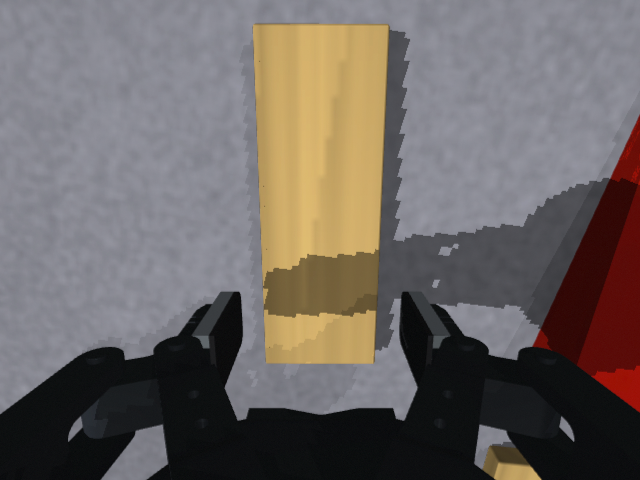

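The frame shows the open fingers either side of the packer, with tips (230,295) and (410,295) still about 28 mm above the bench. So the real tips sit about 20 mm behind the reported TCP. I'll lower in guarded steps and watch the force.

```bash
cat > tips.py <<'E'
from meas import *
np.set_printoptions(precision=1,suppress=True)
im=grab("wrist"); W=cloud(im)*1000; p=tool()[0]*1000
dark=im["pixels"].max(-1)<70
for s in(-1,1):
    m=dark&(abs(W[...,1]-p[1])<16)&(s*(W[...,0]-p[0])>20)&(s*(W[...,0]-p[0])<60)&(W[...,2]>-10)&(W[...,2]<90)
    m=cv2.erode(m.astype(np.uint8),np.ones((3,3)))>0
    z=W[m]; print(s,len(z),np.percentile(z[:,2],[0,1,5,20]) if len(z) else 0)
print(p,tool()[2]["contact_force"],tool()[2]["width"])
E
python3 -m creep '{"delta_pos":[[0.7,0,0],[1.2,0,0],[1.6,0,0],[1.6,0,0]],"dr":[[0,0,0],[0,0,0],[0,0,0],[0,0,0]]}'; python3 tips.py
```

```text
clock: 4.25
position: [0.4348, -0.1831, -0.0157]
ee_rot: [0.532, 0.465, 0.534, -0.465]
contact_force: [-0.2, 0.5, -0.1]
width: 0.0621
-1 17018 [13.1 18.8 29.6 58.7]
1 8531 [-1.4 13.7 24.1 48.9]
[ 435.1 -183.2  -15.4] [0.9 0.  0.4] 0.06154053707218945
```

```bash
python3 -m creep '{"delta_pos":[[0.4,0,0],[0.8,0,0],[0.8,0,0]],"dr":[[0,0,0],[0,0,0],[0,0,0]]}'; python3 -m creep '{"delta_pos":[[0,0,0],[0,0,0],[0,0,0],[0,0,0]],"dr":[[0,0,0],[0,0,0],[0,0,0],[0,0,0]]}' -1 40
```

```text
clock: 4.6
position: [0.4351, -0.1832, -0.0234]
ee_rot: [0.533, 0.465, 0.533, -0.465]
contact_force: [0.2, -0.1, -0.8]
width: 0.0619
clock: 5.0
position: [0.4356, -0.1835, -0.0228]
ee_rot: [0.533, 0.465, 0.533, -0.465]
contact_force: [0.6, -1.0, 0.3]
width: 0.0488
```

```bash
python3 -m creep '{"delta_pos":[[-3,0,0],[-7,0,0],[-8,0,0],[-8,0,0]],"dr":[[0,0,0],[0,0,0],[0,0,0],[0,0,0]]}'
python3 - <<'E'
from h import *
print(rel([.564,.010,.057]))
E
```

```text
clock: 5.4
position: [0.4367, -0.1841, 0.0586]
ee_rot: [0.535, 0.465, 0.532, -0.464]
contact_force: [0.4, -0.2, -0.6]
width: 0.0489
[  0.16171056  15.26726474 -17.49241579]
```

```bash
python3 -m creep '{"delta_pos":[[0,15.3,-17.5],[0,15.3,-17.5],[0,15.3,-17.5],[0,15.3,-17.5],[0,15.3,-17.5],[0,15.3,-17.5],[0,15.3,-17.5]],"dr":[[0.1,0,0],[0.23,0,0],[0.23,0,0],[0.23,0,0],[0.23,0,0],[0.23,0,0],[0.23,0,0]]}'
python3 - <<'E'
from meas import *
np.set_printoptions(precision=1,suppress=True)
im=grab("wrist"); W=cloud(im)*1000; cv2.imwrite("pics/w4.png",im["pixels"]); np.savez("w4.npz",**im)
print(tool()[0]*1000)
for m in blobs(im,"pack",2000): print("pack",np.nanpercentile(W[m][:,2],[5,50,95]), *rect(im,m,np.nanmedian(W[m][:,2])/1000))
for m in blobs(im,"yel",100):
    w=W[m]; print("yel",m.sum(),np.nanpercentile(w,[2,50,98],axis=0).tolist())
E
```

```text
clock: 6.1
position: [0.5616, 0.0115, 0.055]
ee_rot: [-0.476, -0.521, -0.478, 0.523]
contact_force: [-0.3, -0.7, -0.9]
width: 0.0486
[561.3  10.7  55.3]
pack [88.5 89.5 90.5] [564.4  48.5] [np.float32(49.54211), np.float32(138.94963)] 84.78189
```

View pics/w4.png

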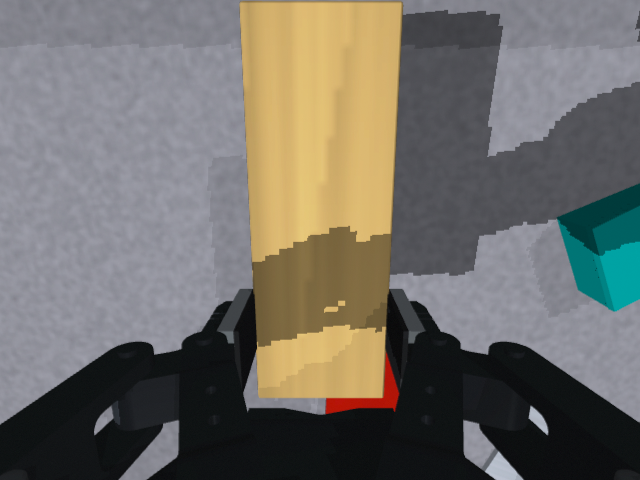

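```bash
python3 -m creep '{"delta_pos":[[4,0.1,0],[6.5,0.1,0],[7.5,0.1,0],[7.6,0.1,0],[7.6,0.1,-2],[7.6,0.1,-4],[7.6,0.1,-6]],"dr":[[0,0,0],[0,0,0],[0,0,0],[0,0,0],[0,0,0],[0,0,0],[0,0,0]]}'
python3 - <<'E'
from meas import *
np.set_printoptions(precision=1,suppress=True)
im=grab("wrist"); W=cloud(im)*1000; cv2.imwrite("pics/w5.png",im["pixels"])
for m in blobs(im,"pack",2000):
    w=W[m]; w=w[w[:,2]<20]; print("pack",np.nanpercentile(w[:,2],[5,50,95]), *rect(im,m,.0135))
for m in blobs(im,"yel",100):
    w=W[m]; w=w[~np.isnan(w[:,0])]; t=w[w[:,2]>np.percentile(w[:,2],98)-4]; print("yel",m.sum(),np.percentile(w,[2,50,98],axis=0).tolist(),t.min(0),t.max(0),t.mean(0))
E
```

```text
clock: 6.85
position: [0.5708, 0.0703, -0.0174]
ee_rot: [0.476, 0.524, 0.475, -0.522]
contact_force: [0.4, 0.2, 0.1]
width: 0.0487
pack [16.1 17.1 18.1] [573.4 106.5] [np.float32(50.90578), np.float32(142.74954)] 84.58187
```

Run:
```python
from meas import *
np.set_printoptions(precision=1,suppress=True)
im=grab("wrist"); W=cloud(im)*1000
print(tool()[0]*1000)
for m in blobs(im,"pack",2000):
    w=W[m]; print("pack",np.nanpercentile(w[:,2],[5,50,95]), *rect(im,m,np.nanmedian(w[:,2])/1000))
P=W.reshape(-1,3); k=(P[:,1]>140)&(P[:,2]>20)&(P[:,2]<120); print(k.sum(), np.percentile(P[k],[1,50,99],axis=0) if k.any() else np.nanmax(P,axis=0))
s=grab("side"); 
for m in blobs(s,"yel",60): v,u=np.nonzero(m); print(u.min(),u.max(),v.min(),v.max(),u.mean(),v.mean())
crop=s["pixels"][110:260,220:420]; cv2.imwrite("pics/s5.png",np.vstack([cv2.resize(crop,None,fx=3,fy=2,interpolation=cv2.INTER_CUBIC),cv2.resize(im["pixels"],(600,300))]))
```

```text
[570.9  71.8 -17.4]
pack [16.3 17.3 18.4] [573.8 110.4] [np.float32(49.492355), np.float32(138.80473)] 84.66192
2 [[559.  147.3  20. ]
 [578.9 161.1  20.2]
 [598.8 174.9  20.4]]
307 313 172 187 310.40983606557376 178.75409836065575
624 639 468 479 633.6495726495726 475.03418803418805
```

View pics/s5.png

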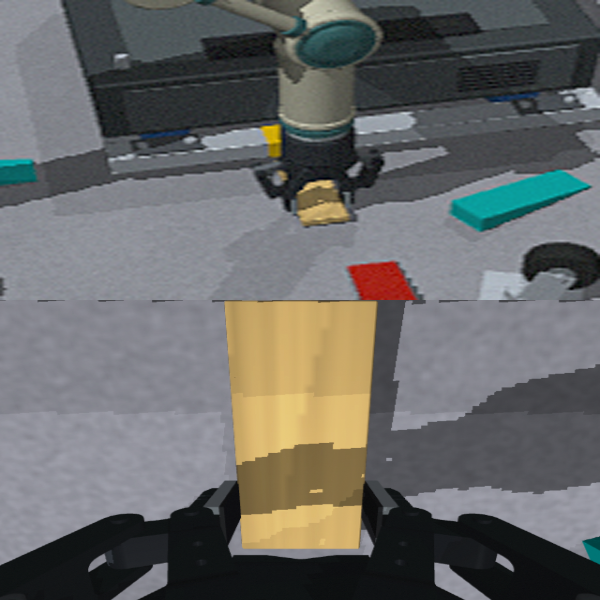

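```bash
python3 -m creep '{"delta_pos":[[0.4,0,0],[0.4,-0.1,-1.5],[0.4,-0.2,-3],[0.4,-0.2,-4.6],[0.4,-0.2,-4.6],[0.4,-0.2,-4.6]],"dr":[[0,0,0],[0,0,0],[0,0,0],[0,0,0],[0,0,0],[0,0,0]]}'
python3 - <<'E'
from meas import *
np.set_printoptions(precision=1,suppress=True)
im=grab("wrist"); W=cloud(im)*1000
print(tool()[0]*1000, tool()[2]["contact_force"])
for m in blobs(im,"pack",2000):
    w=W[m]; v,u=np.nonzero(m); print("pack",v.min(),np.nanpercentile(w[:,2],[5,50,95]), *rect(im,m,np.nanmedian(w[:,2])/1000))
P=W.reshape(-1,3); k=(P[:,1]>140)&(P[:,2]>20)&(P[:,2]<120); print(k.sum(), np.percentile(P[k],[1,50,99],axis=0))
E
```

```text
clock: 7.6
position: [0.5721, 0.1174, -0.0228]
ee_rot: [0.477, 0.522, 0.477, -0.522]
contact_force: [-0.2, 0.5, -0.1]
width: 0.0488
[572.  117.  -22.8] [-1.2  1.1  1.5]
pack 167 [10.8 11.8 12.8] [572.5 130. ] [np.float32(49.462135), np.float32(89.515335)] 84.809074
105121 [[512.4 175.   55.3]
 [578.4 194.8  57.1]
 [643.1 213.1  58.8]]
```

Run:
```python
from meas import *
np.set_printoptions(precision=1,suppress=True)
im=grab("wrist"); W=cloud(im)*1000
xs,ys=[],[]
t=W[(W[...,2]>52)&(W[...,2]<62)&(W[...,1]>150)]
for x in range(515,640,8):
    b=t[(t[:,0]>=x)&(t[:,0]<x+8)]
    if len(b)>20: xs.append(b[:,0].mean()); ys.append(np.percentile(b[:,1],1))
c=np.polyfit(xs,ys,1); print(c,np.degrees(np.arctan(c[0])),np.polyval(c,578),(ys-np.polyval(c,xs)).std())
hsv=cv2.cvtColor(im["pixels"],cv2.COLOR_BGR2HSV)
m=(hsv[...,0]>19)&(hsv[...,0]<32)&(hsv[...,1]>140)&(W[...,2]>45)&(W[...,2]<65)
w=W[m]; print(m.sum(),np.percentile(w,[1,50,99],axis=0)); r=cv2.minAreaRect(w[:,:2].astype(np.float32)); print(r)
cv2.imwrite("pics/w6.png",im["pixels"])
```

```text
[ -0.1 232.3] -5.331017816123838 178.3723744631434 0.3714962907832636
44744 [[550.8 177.1  56. ]
 [578.3 194.7  57.5]
 [605.9 210.1  59. ]]
((578.2466430664062, 193.7647247314453), (32.36197280883789, 56.86322021484375), 84.92072296142578)
```

```bash
python3 -m creep '{"delta_pos":[[0.05,0,0],[0.05,0,0],[0.05,0,0],[0.05,0,0],[0,0,0],[-3,0,0],[-7,0,0],[-12,0,0]],"dr":[[0,0,0],[0,0,0],[0,0,0],[0,0,0],[0,0,0],[0,0,0],[0,0,0],[0,0,0]]}' 0.5 40
```

```text
clock: 8.5
position: [0.5703, 0.1162, 0.0967]
ee_rot: [-0.475, -0.521, -0.477, 0.524]
contact_force: [0.8, -0.1, 0.3]
width: 0.0638
```

Run:
```python
from meas import *
np.set_printoptions(precision=1,suppress=True)
im=grab("wrist"); W=cloud(im)*1000
for m in blobs(im,"pack",2000): print("pack",*rect(im,m,.012))
for f in("s0","d0"):
    a=dict(np.load(f+".npz")); w=cloud(a)*1000
    for m in blobs(a,"red",300):
        p=w[m]; q=p[p[:,2]>2]; A=np.c_[q[:,:2],np.ones(len(q))]; c=np.linalg.lstsq(A,q[:,2],rcond=None)[0]; r=abs(A@c-q[:,2])<2
        c=np.linalg.lstsq(A[r],q[r,2],rcond=None)[0]; t=q[r]
        print(f,"slope",np.hypot(*c[:2]),"thin dir deg",np.degrees(np.arctan2(-c[1],-c[0])),len(t)); rr=cv2.minAreaRect(t[:,:2].astype(np.float32)); print(rr)
print(rel([.571,-.17,.1]))
```

```text
pack [572.5 130.4] [np.float32(49.562717), np.float32(92.210175)] 84.715416
s0 slope 0.1646078689863376 thin dir deg 80.62888049496983 1010
((575.4564819335938, -129.22833251953125), (160.7511749267578, 50.71131896972656), 82.12397003173828)
d0 slope 0.12926151571301836 thin dir deg 83.79605112107305 289
((572.9218139648438, -135.27566528320312), (157.6477813720703, 50.87408447265625), 83.08586120605469)
[ 0.6  2.1 28.6]
```

Run:
```python
from meas import *
np.set_printoptions(precision=1,suppress=True)
for f in("s0","d0"):
    w=cloud(dict(np.load(f+".npz"))).reshape(-1,3)*1000
    k=(w[:,0]>560)&(w[:,0]<850)&(w[:,1]>-330)&(w[:,1]<90)
    for lo,hi in((3,34),(34,70),(70,120)):
        q=w[k&(w[:,2]>lo)&(w[:,2]<hi)&(w[:,0]>615)]; print(f,lo,len(q),np.percentile(q,[1,99],axis=0)[:,:2].tolist() if len(q) else 0)
```

```text
s0 3 3728 [[646.0980295535309, -317.6678162226845], [848.0938322762929, 72.17034585109315]]
s0 34 296 [[711.754028720963, -170.88476903829775], [770.6869549451441, -132.91550539983143]]
s0 70 842 [[703.5132316321598, -191.27846040543756], [770.9752989576624, -138.05831001961644]]
d0 3 1255 [[628.3764636380168, -324.96406719432883], [845.8887021652586, 63.35634330357358]]
d0 34 176 [[696.7845096966962, -200.33673403557893], [756.2588174155222, -166.1528590992853]]
d0 70 390 [[696.8330553102375, -199.42724635255962], [763.1551484343988, -147.82039366676568]]
```

```bash
python3 -m creep '{"delta_pos":[[-2,0.8,28.6],[-2,0.8,28.6],[-2,0.8,28.6],[-2,0.8,28.6],[-2,0.8,28.6],[-2,0.8,28.6],[-2,0.8,28.6],[-2,0.8,28.6]],"dr":[[0.04,0,0],[0.04,0,0],[0.04,0,0],[0.04,0,0],[0.04,0,0],[0.04,0,0],[0.04,0,0],[0.04,0,0]]}'
python3 - <<'E'
from meas import *
np.set_printoptions(precision=1,suppress=True)
im=grab("wrist"); W=cloud(im)*1000; print(tool()[0]*1000, tool()[1].as_matrix()[:,1])
for m in blobs(im,"red",2000):
    q=W[m]; q=q[q[:,2]>2]; A=np.c_[q[:,:2],np.ones(len(q))]; c=np.linalg.lstsq(A,q[:,2],rcond=None)[0]
    for i in range(3):
        r=abs(A@c-q[:,2])<2; c=np.linalg.lstsq(A[r],q[r,2],rcond=None)[0]
    print("slope",np.hypot(*c[:2]),"thin",np.degrees(np.arctan2(-c[1],-c[0])),len(q),r.sum(),cv2.minAreaRect(q[r][:,:2].astype(np.float32)))
E
```

```text
clock: 9.35
position: [0.5531, -0.1696, 0.1169]
ee_rot: [0.465, 0.533, 0.465, -0.532]
contact_force: [-0.2, -0.1, 0.5]
width: 0.0642
[ 553.  -168.5  116.8] [ 1.  -0.1 -0. ]
slope 0.1658023121640123 thin 82.85369588325906 17315 17239 ((574.6742553710938, -131.1276397705078), (160.11351013183594, 50.086021423339844), 82.76350402832031)
```

Run:
```python
from h import *
print(rel([.5687,-.1787,-.019]), np.degrees(np.arctan2(*tool()[1].as_matrix()[[1,0],1])))
```

```text
[13.57875786  1.69912846  0.81481911] -7.663157698203524
```

```bash
python3 -m creep '{"delta_pos":[[4,1.7,0.8],[8,1.7,0.8],[11,1.7,0.8],[12.5,1.7,0.8],[13.5,1.7,0.8],[13.5,1.7,0.8],[13.5,1.7,0.8]],"dr":[[-0.01,0,0],[-0.01,0,0],[-0.01,0,0],[-0.01,0,0],[-0.01,0,0],[-0.01,0,0],[-0.01,0,0]]}'; python3 -m creep '{"delta_pos":[[0,0,0],[0,0,0],[0,0,0],[0,0,0]],"dr":[[0,0,0],[0,0,0],[0,0,0],[0,0,0]]}' -1 60
```

```text
clock: 10.1
position: [0.5699, -0.1786, -0.0172]
ee_rot: [0.469, 0.53, 0.468, -0.529]
contact_force: [0.2, 0.1, 1.1]
width: 0.0644
clock: 10.5
position: [0.5704, -0.1796, -0.0163]
ee_rot: [0.469, 0.53, 0.467, -0.529]
contact_force: [1.0, 0.6, 6.8]
width: 0.0488
```

```bash
python3 -m creep '{"delta_pos":[[-2,0,0],[-5,0,0],[-7,0,0],[-7,0,0]],"dr":[[0,0,0],[0,0,0],[0,0,0],[0,0,0]]}'
cat > wg.py <<'E'
from meas import *
np.set_printoptions(precision=2,suppress=True)
def wedge():
    im=grab("wrist"); W=cloud(im)*1000; p,r,s=tool(); print("tool",p*1000, np.degrees(np.arctan2(*r.as_matrix()[[1,0],1])), "F",s["contact_force"],s["width"])
    for m in blobs(im,"red",2000):
        q=W[m]; q=q[~np.isnan(q[:,0])]; A=np.c_[q[:,:2],np.ones(len(q))]; c=np.linalg.lstsq(A,q[:,2],rcond=None)[0]
        for i in range(4):
            k=abs(A@c-q[:,2])<2; c=np.linalg.lstsq(A[k],q[k,2],rcond=None)[0]
        t=q[k]; b=cv2.minAreaRect(t[:,:2].astype(np.float32))
        n=np.array([np.cos(np.radians(82.8)),np.sin(np.radians(82.8))]); s=t[:,:2]@n; e=t[s>s.max()-3].mean(0)
        print("slope",np.hypot(*c[:2]),"thin",np.degrees(np.arctan2(-c[1],-c[0])),"rect",b,"front top edge",e)
    return im,W
if __name__=="__main__": wedge()
E
python3 wg.py
```

```text
clock: 10.9
position: [0.5713, -0.1803, 0.0551]
ee_rot: [0.47, 0.531, 0.466, -0.529]
contact_force: [0.8, 0.6, -1.3]
width: 0.0487
tool [ 569.93 -179.69   53.24] -7.057027921847352 F [-0.52 -0.28 -1.74] 0.04874314511049398
slope 0.16837634849576386 thin 84.52733189687946 rect ((575.0809936523438, -140.48789978027344), (141.8419189453125, 50.313297271728516), 83.18243408203125) front top edge [583.61 -71.74  78.07]
```

Run:
```python
from h import *
print(rel([.5631,.030,.055]))
```

```text
[ -0.20420913  -3.25352673 -20.72631796]
```

```bash
python3 -m creep '{"delta_pos":[[0,-3.3,-20.7],[0,-3.3,-20.7],[0,-3.3,-20.7],[0,-3.3,-20.7],[0,-3.3,-20.7],[0,-3.3,-20.7],[0,-3.3,-20.7]],"dr":[[-0.035,0,0],[-0.035,0,0],[-0.035,0,0],[-0.035,0,0],[-0.035,0,0],[-0.035,0,0],[-0.035,0,0]]}'; python3 -m creep '{"delta_pos":[[2,0,0],[4,0,0],[5,0,0],[5,0,0],[5,0,0]],"dr":[[0,0,0],[0,0,0],[0,0,0],[0,0,0],[0,0,0]]}'
python3 - <<'E'
from wg import *
im,W=wedge()
for m in blobs(im,"pack",300): print("pack",np.nanpercentile(W[m][:,2],[5,50,95]),*rect(im,m,.012))
cv2.imwrite("pics/w7.png",im["pixels"])
E
```

```text
clock: 11.65
position: [0.5613, 0.0295, 0.0511]
ee_rot: [-0.477, -0.521, -0.478, 0.522]
contact_force: [-0.1, -0.9, -1.3]
width: 0.0486
clock: 12.15
position: [0.5622, 0.0293, 0.0022]
ee_rot: [0.477, 0.522, 0.477, -0.522]
contact_force: [0.9, 0.1, -0.3]
width: 0.0486
tool [562.62  29.49   2.68] -5.099170068211967 F [-0.34 -0.42 -1.11] 0.04863554212576742
slope 0.1664168791955257 thin 84.52040511413846 rect ((564.8948974609375, 69.22506713867188), (141.8884735107422, 50.3332405090332), 85.14595794677734) front top edge [574.7  138.04  25.4 ]
```

View pics/w7.png

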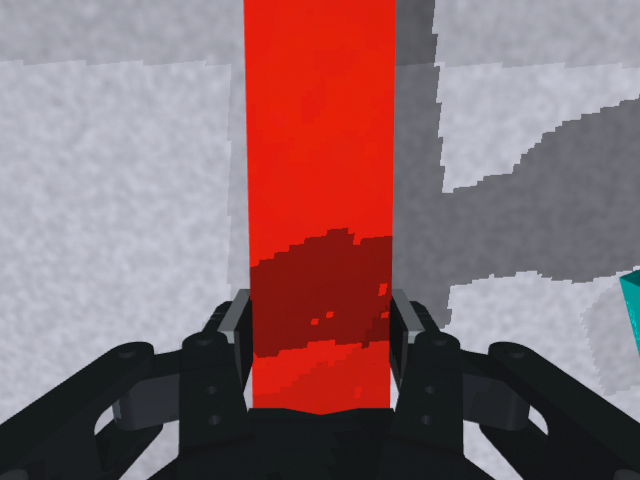

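```bash
python3 -m creep '{"delta_pos":[[0.2,0,0],[0.4,0,0],[0.5,0,0],[0.5,0,0],[0.5,0,0]],"dr":[[0,0,0],[0,0,0],[0,0,0],[0,0,0],[0,0,0]]}'
python3 - <<'E'
from wg import *
im,W=wedge()
E
python3 -m creep '{"delta_pos":[[0.1,0,0],[0.1,0,0],[0.1,0,0]],"dr":[[0,0,0],[0,0,0],[0,0,0]]}'
```

```text
clock: 12.7
position: [0.5618, 0.0304, -0.0028]
ee_rot: [0.478, 0.522, 0.478, -0.521]
contact_force: [0.0, -0.1, -1.2]
width: 0.0486
tool [561.85  30.38  -2.83] -5.030487960718291 F [ 0.34 -0.17 -1.7 ] 0.04861200450793961
slope 0.16620725502237865 thin 84.47277945918353 rect ((564.3912353515625, 70.35916137695312), (141.6903076171875, 50.43702697753906), 85.22503662109375) front top edge [574.65 139.2   20.38]
clock: 13.05
position: [0.5618, 0.0303, -0.0039]
ee_rot: [0.477, 0.521, 0.478, -0.521]
contact_force: [0.8, -0.3, -0.4]
width: 0.0485
```

```bash
python3 -m creep '{"delta_pos":[[0,0,-2],[0,0,-4],[0,0,-6],[0,0,-7],[0,0,-7],[0,0,-7]],"dr":[[0,0,0],[0,0,0],[0,0,0],[0,0,0],[0,0,0],[0,0,0]]}'
python3 - <<'E'
from wg import *
im,W=wedge()
for m in blobs(im,"pack",100): print("pack",np.nanpercentile(W[m][:,2],[5,50,95]),*rect(im,m,.012))
E
```

```text
clock: 13.65
position: [0.5678, 0.0997, -0.004]
ee_rot: [-0.478, -0.521, -0.478, 0.522]
contact_force: [0.2, 0.7, -1.8]
width: 0.0486
tool [567.84  99.33  -3.93] -5.0398138247452255 F [-0.24  0.27 -1.01] 0.04859231261489301
slope 0.16689391878663135 thin 84.5656102667592 rect ((569.0466918945312, 123.57821655273438), (109.90116882324219, 50.2688102722168), 85.17356872558594) front top edge [576.14 176.68  24.6 ]
```

```bash
python3 -m creep '{"delta_pos":[[0,0,-0.7],[0,0,-1.1],[0,0,-1.3],[0,0,-1.3]],"dr":[[0,0,0],[0,0,0],[0,0,0],[0,0,0]]}'; python3 -m creep '{"delta_pos":[[0,0,-0.1],[0,0,-0.2],[0,0,-0.2]],"dr":[[0,0,0],[0,0,0],[0,0,0]]}';  python3 -m creep '{"delta_pos":[[0,0,-0.1],[0,0,-0.2],[0,0,-0.2]],"dr":[[0,0,0],[0,0,0],[0,0,0]]}'
```

```text
clock: 14.1
position: [0.5692, 0.1132, -0.0039]
ee_rot: [0.478, 0.522, 0.478, -0.521]
contact_force: [0.1, -0.7, -0.9]
width: 0.0486
clock: 14.4
position: [0.5692, 0.115, -0.004]
ee_rot: [-0.477, -0.521, -0.478, 0.522]
contact_force: [0.9, 0.8, -1.7]
width: 0.0487
clock: 14.7
position: [0.5692, 0.1164, -0.0041]
ee_rot: [-0.478, -0.521, -0.478, 0.522]
contact_force: [0.1, -3.7, -3.9]
width: 0.0487
```

```bash
python3 -m creep '{"delta_pos":[[0.03,0,-0.1],[0.05,0,-0.1],[0.05,0,-0.1]],"dr":[[0,0,0],[0,0,0],[0,0,0]]}';  python3 -m creep '{"delta_pos":[[0.03,0,-0.1],[0.03,0,-0.1],[0.03,0,-0.1]],"dr":[[0,0,0],[0,0,0],[0,0,0]]}'
```

```text
clock: 15.0
position: [0.5693, 0.117, -0.0043]
ee_rot: [-0.478, -0.521, -0.477, 0.522]
contact_force: [-1.7, -4.3, -0.9]
width: 0.0488
clock: 15.3
position: [0.5694, 0.1171, -0.0043]
ee_rot: [-0.478, -0.52, -0.477, 0.522]
contact_force: [-1.1, -7.3, 0.5]
width: 0.0487
```

```bash
python3 -m creep '{"delta_pos":[[0.02,0,-0.1],[0.02,0,-0.1],[0.02,0,-0.1]],"dr":[[0,0,0],[0,0,0],[0,0,0]]}';  python3 -m creep '{"delta_pos":[[0.0,0,-0.1],[0.0,0,-0.1],[0.0,0,-0.1]],"dr":[[0,0,0],[0,0,0],[0,0,0]]}'
```

```text
clock: 15.6
position: [0.5694, 0.1173, -0.0043]
ee_rot: [-0.479, -0.52, -0.477, 0.522]
contact_force: [-1.3, -10.2, 2.3]
width: 0.0488
clock: 15.9
position: [0.5695, 0.1174, -0.0043]
ee_rot: [-0.479, -0.52, -0.477, 0.522]
contact_force: [-3.0, -12.7, 3.0]
width: 0.0486
```

```bash
python3 -m creep '{"delta_pos":[[0.0,0,-0.1],[0.0,0,-0.1],[0.0,0,-0.1],[0.0,0,-0.1],[0.0,0,-0.1],[0.0,0,-0.1]],"dr":[[0,0,0],[0,0,0],[0,0,0],[0,0,0],[0,0,0],[0,0,0]]}'
python3 - <<'E'
from wg import *
im,W=wedge()
cv2.imwrite("pics/w8.png",im["pixels"])
hsv=cv2.cvtColor(im["pixels"],cv2.COLOR_BGR2HSV)
m=(hsv[...,0]>19)&(hsv[...,0]<32)&(hsv[...,1]>140)&(W[...,2]>45)&(W[...,2]<65)
print("mark",cv2.minAreaRect(W[m][:,:2].astype(np.float32)))
s=grab("side"); c=grab("scene")["pixels"]
cv2.imwrite("pics/s8.png",np.hstack([cv2.resize(s["pixels"][120:260,230:400],(400,400)),cv2.resize(im["pixels"],(400,400))]))
for n in("side","scene"):
    i=s if n=="side" else grab(n)
    for m in blobs(i,"pack",15):
        v,u=np.nonzero(m); w=onplane(i,[[u.mean(),v.mean()]],.012)[0]
        if 500<w[0]*1000<650 and 0<w[1]*1000<200: print(n,"pack",m.sum(),w*1000,rect(i,m,.012))
E
```

```text
clock: 16.5
position: [0.5695, 0.1176, -0.0043]
ee_rot: [-0.48, -0.519, -0.477, 0.523]
contact_force: [-2.7, -14.6, 2.4]
width: 0.0482
tool [569.55 117.6   -4.31] -4.8916008596473395 F [ -1.66 -15.11   2.39] 0.049079349371648616
slope 0.16584111333202853 thin 85.02090969647735 rect ((569.9052734375, 131.26271057128906), (89.73906707763672, 50.379722595214844), 85.33625793457031) front top edge [576.32 174.42  27.7 ]
mark ((578.6299438476562, 196.70848083496094), (38.68040084838867, 56.71648406982422), 85.0618667602539)
side pack 43 [565.81  76.34  12.  ] (array([566.13,  76.33], dtype=float32), [np.float32(12.138783), np.float32(47.320576)], np.float32(174.18733))
scene pack 37 [532.29 186.88  12.  ] (array([539.83, 183.41], dtype=float32), [np.float32(28.214268), np.float32(41.776577)], np.float32(172.99347))
scene pack 16 [577.53 180.65  12.  ] (array([577.52, 180.57], dtype=float32), [np.float32(2.652481), np.float32(26.422775)], np.float32(86.7419))
```

View pics/s8.png

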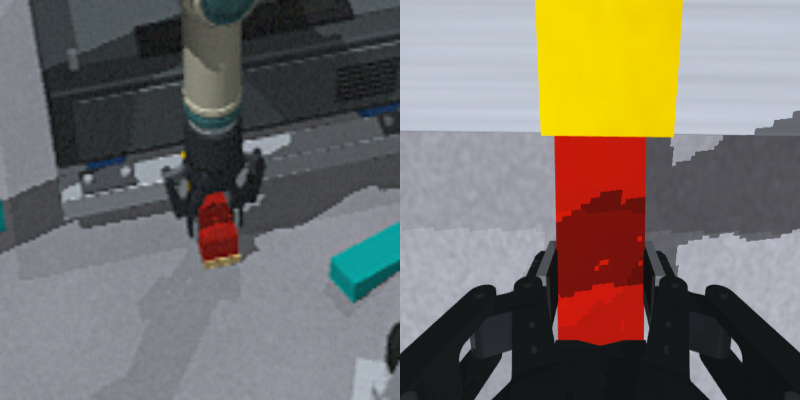

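The picture shows the wedge centred under the yellow mark and level, with the packer's end just showing below its thick end at (220,262). The push is holding steady at about 15 N, so I'm handing in.

```bash
python3 -c "
from rig import manip
s=manip.get_state(); print(s['contact_force'],s['qd'].round(3),s['clock']); print(manip.sign_off())"
```

```text
[ -2.34961421 -14.80984732   2.24752528] [-0.001  0.002  0.001 -0.002 -0.     0.002] 16.7
the job is handed in; nothing more can be done
None
```

The crib is in at the yellow mark: one packer flat on the bench under the rail, with the red wedge slid in on top until it bit. I handed in at 16.7 s, still gripping the wedge and pushing it in.

**Why one packer:** the gap under the rail measured about 27 mm. Two packers would have left only about 3 mm, too little for the 4 mm thin end.

**Last checks:**
- **Push:** steady at about 15 N, with the arm at rest. I could not measure the wedge-to-rail and wedge-to-packer forces directly.
- **Wedge:** square to the rail within about 1°, level (slope 0.166 against the nominal 0.167), and within a few mm of the middle of the mark. Its thin end is about 67 mm under the rail and its thick end is still out.
- **Packer:** its centre was about 25 mm outside the rail's outer edge, so about 45 mm of it is under the rail. After the push I could only see its near end. It was where I expected, once I allowed for the camera differences below.
- **Bystanders:** I kept clear of the castor, spanner and tray, but did not measure them again at the end.

**What went wrong or disagreed:**
- **First grasp:** it closed on nothing above the packer. The fingertips sit about 20 mm higher than the reported tool position suggests. I corrected this by lowering in small steps while watching the force.
- **Cameras:** the scene and side cameras differed by about 7 mm in y, so I used the wrist camera for the final positions.

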